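# Fetch the stamp blank from among the lens cans and load the marking plate

## Robot

A 6-joint arm with a two-finger parallel gripper is mounted at the origin on the work surface. World frame = base frame: x ahead of the robot, y to its left, z up, the work surface at z = 0. Lengths are in m, angles in rad, forces in N, time in s.
With the tool pointing down it reaches from about 0.275 to 0.75 m from the base axis. Payload 10.2 kg.
Tool frame: the origin (TCP) lies at the very end of the fingers, on their centre line; the grasp point (between the pads) lies 19 mm behind it (bot.grip_depth is the distance from the TCP to the grasp point, in m); x points along the fingers, z is the direction in which the jaws open and shut, and the axes are right-handed (so a half turn about x gives the same grasp; the last joint's range is limited). The gripper opens to 85 mm and grips with 20 to 120 N. Pads are 22 mm wide; open, the fingers measure 114 mm over their backs; the gripper's body (76 mm by 85 mm) begins 54 mm behind the grasp point. The pads swing forward as they close: fully open they stand 13 mm farther back than shut.
Start: joints at [-1.332, 0.313, 1.498, -0, 1.331, -0.223], TCP at [0.234, -0.47, 0.231] pointing down, gripper open.
Joint ranges: [-2.94, 2.94], [-0.97, 2.17], [0.19, 2.56], [-1.23, 4.37], [0.02, 3.11], [-2.88, 2.88]. Speed limits (rad/s): [2.39, 2.39, 3.01, 3.14, 3.14, 3.14].

## Interface

Orientations are given as a unit quaternion [w, x, y, z].
In Python, from cell import bot, viewer gives the robot as it stands. The module is installed in compiled form; this text tells all that it offers.
- The arm moves only by the shell command python3 -m jog 'ROWS' [OPENING]. ROWS is a JSON object of lists of equal length, an entry for each row: "slide": the shift along the tool's x, y, z in m, a list of three; "twist": the turn, a rotation vector about the tool's x, y, z in degrees, a list of three. A call has 1 to 8 rows; each row is the pose to reach, as a shift and turn from the pose commanded when the call began, along the tool's axes at that moment; what a row does not reach only later rows make up. A row lasts 1/10 s, in which the tool goes at most 50 mm and 8.59 degrees, less where a joint would pass 70% of its speed; a pose out of reach is approached as far as the arm can. A call with a gripper value outside its range is refused whole. OPENING is the closure in counts, from 0 (fully open) to 255 (shut), set as the call begins (- or left out, the last holds). The fingers move at their own pace and stop on an object; the grip force is fixed at half the most. Time passes only in rows, so rows that repeat a pose let the fingers close. It gives the time, the measured TCP pose, the force and the opening at its end, in the units of the state.
- bot.sense(): the state, without advancing time (a new reading comes with each control period).
- viewer.snapshot(name): name is "scene" or "side" or "wrist"; returns the picture (384x512x3 uint8, red, green, blue); there is no depth.
- viewer.get_calibration(name): a dict with "intrinsics" (3x3 intrinsics, pixels), "rvec" (rotation vector, rad) and "tvec" (3), from world to camera coordinates, as OpenCV has them. Camera axes: x right, y down, z forward; pixel columns grow to the right and rows downward; lengths in m; the calibration is good to about 2 mm. A picture is of the moment at which its call begins: read the wrist's pose just before it. get_calibration takes no time and is no camera call; for the wrist camera it gives the pose at the moment of the call.
- bot.close_job(): hands the job in, once; it reports no verdict.
The state is a dict: "time_s": time; "joints": joint angles; "joint_velocities": joint speeds; "joint_efforts": joint torques, N m; "tcp_pos": TCP position; "ee_rot": TCP orientation; "force": force on the tool from outside, world axes, zero at the start; "wrist_torque": the same for the moment, N m; "grip_width": finger opening in m.
Only numpy, scipy, OpenCV 4.12 (cv2) and the standard library are available. Lean on these libraries where they do the work, as an engineer would, in place of code of your own. Each camera call takes 0.05 s, during which the arm holds its last target. There are 200 camera calls.

## Task

The brass stamp blank is hemmed in by three lens cans: first move all three cans to the green side mat, standing upright, then lay the blank flat inside the black nest on the marking plate, and only then put every can back upright on the middle of the disc of its own colour. The lenses are fragile, so do not drop or tip a can, and leave the blue mug where it stands.

Things in the scene. Friction and masses are not known exactly. Their poses are not given: they have to be found in the camera images.
- can_red: Loose lens can: upright plain cylinder, 54 mm diameter, 90 mm tall, white with a ribbed red cap on its top 27 mm (cap and can are one piece, same diameter; does not open). About 0.22 kg. Origin: centre of its underside, z up. Starts standing on the red disc.
- can_blue: Loose lens can: upright plain cylinder, 54 mm diameter, 90 mm tall, white with a ribbed blue cap on its top 27 mm (cap and can are one piece, same diameter; does not open). About 0.22 kg. Origin: centre of its underside, z up. Starts standing on the blue disc.
- can_yellow: Loose lens can: upright plain cylinder, 54 mm diameter, 90 mm tall, white with a ribbed yellow cap on its top 27 mm (cap and can are one piece, same diameter; does not open). About 0.22 kg. Origin: centre of its underside, z up. Starts standing on the yellow disc.
- home_red: The red disc, home of the red can: fixed, flat, 66 mm diameter, 3 mm thick, on the white board. Origin: centre of its underside; its top is 3 mm above. The three discs lie about 60 mm from the brass blank, in front, left and right of it; neighbours are 85 mm apart; the colours are shuffled.
- home_blue: The blue disc, home of the blue can: fixed, flat, 66 mm diameter, 3 mm thick, on the white board. Origin: centre of its underside; its top is 3 mm above. The three discs lie about 60 mm from the brass blank, in front, left and right of it; neighbours are 85 mm apart; the colours are shuffled.
- home_yellow: The yellow disc, home of the yellow can: fixed, flat, 66 mm diameter, 3 mm thick, on the white board. Origin: centre of its underside; its top is 3 mm above. The three discs lie about 60 mm from the brass blank, in front, left and right of it; neighbours are 85 mm apart; the colours are shuffled.
- block: Loose brass stamp blank between the three cans at the start: 44 mm (x) by 30 mm (y), 30 mm high; its top 6 mm are stepped in 3 mm all round (38 x 24 mm). About 0.3 kg. Origin: centre of its underside. It lies on the fixed white board (170 x 210 mm, 4 mm thick), free of the discs.
- plate: Fixed aluminium marking plate with rows of dark dots, 190 x 190 x 10 mm. Origin: centre of its underside. The nest is at its centre: a black frame rising 6 mm above the plate's top, inside 60 mm (x) by 46 mm (y), walls 4 mm thick; its floor is the plate's top, 10 mm above the origin. The blank goes in with its 44 mm side along the nest's 60 mm side (either way round).
- mat: Fixed green rubber mat, the side area: 190 mm (x) by 200 mm (y), 3 mm thick, empty at the start. Origin: centre of its underside.
- mug: Blue mug, a bystander, standing beyond and between the work places; 76 mm diameter, 85 mm tall, handle pointing away from the robot. Origin: centre of its underside.
There are look-alikes about, which are no part of the job. What is shaped like the can_red but turquoise is not meant. What is shaped like the can_blue but purple is not meant.

How it is judged:
On the way, in this order (a step that is already met when the one before it is completed fails the run):
1. all three cans stand upright and released on the green mat, the blank still on the white board (within 60 mm of where it was) (x of can_red in the frame of mat between -0.095 and 0.095 m and y of can_red in the frame of mat between -0.1 and 0.1 m and z of each of can_red, can_blue, can_yellow in the frame of mat below 0.008 m and angle between each of can_red, can_blue, can_yellow's own z axis and vertical below 0.1 rad and linear speed of each of can_red, can_blue, can_yellow below 0.03 m/s and contact force between the fingers and can_red below 0.1 N and x of can_blue in the frame of mat between -0.095 and 0.095 m and y of can_blue in the frame of mat between -0.1 and 0.1 m and contact force between the fingers and can_blue below 0.1 N and x of can_yellow in the frame of mat between -0.095 and 0.095 m and y of can_yellow in the frame of mat between -0.1 and 0.1 m and contact force between the fingers and can_yellow below 0.1 N and distance of block from where it was at the start of the episode below 0.06 m), for 0.2 s.
2. the blank lies released inside the nest, all three cans still standing on the green mat (horizontal distance between block and plate below 0.014 m and z of block in the frame of plate between 0.007 and 0.0135 m and angle between each of block, can_red, can_blue, can_yellow's own z axis and vertical below 0.1 rad and angle between the x axis of block and the x axis of plate, either way round below 0.45 rad and linear speed of each of block, can_red, can_blue, can_yellow below 0.03 m/s and contact force between the fingers and block below 0.1 N and x of can_red in the frame of mat between -0.095 and 0.095 m and y of can_red in the frame of mat between -0.1 and 0.1 m and z of each of can_red, can_blue, can_yellow in the frame of mat below 0.008 m and contact force between the fingers and can_red below 0.1 N and x of can_blue in the frame of mat between -0.095 and 0.095 m and y of can_blue in the frame of mat between -0.1 and 0.1 m and contact force between the fingers and can_blue below 0.1 N and x of can_yellow in the frame of mat between -0.095 and 0.095 m and y of can_yellow in the frame of mat between -0.1 and 0.1 m and contact force between the fingers and can_yellow below 0.1 N), for 0.2 s.
At the end, for the whole second after the job is handed in: The blank lies flat on the nest's floor inside the frame (centre within 14 mm of the nest's centre, long sides parallel within 0.45 rad), and each can stands upright on the disc of its own colour, centres within 12 mm; all released and at rest (horizontal distance between block and plate below 0.014 m and z of block in the frame of plate between 0.007 and 0.0135 m and angle between each of block, can_red, can_blue, can_yellow's own z axis and vertical below 0.1 rad and angle between the x axis of block and the x axis of plate, either way round below 0.45 rad and linear speed of each of block, can_red, can_blue, can_yellow below 0.03 m/s and contact force between the fingers and block below 0.1 N and horizontal distance between can_red and home_red below 0.012 m and z of can_red in the frame of home_red below 0.008 m and contact force between the fingers and can_red below 0.1 N and horizontal distance between can_blue and home_blue below 0.012 m and z of can_blue in the frame of home_blue below 0.008 m and contact force between the fingers and can_blue below 0.1 N and horizontal distance between can_yellow and home_yellow below 0.012 m and z of can_yellow in the frame of home_yellow below 0.008 m and contact force between the fingers and can_yellow below 0.1 N); the robot touches nothing.
It fails at once if the mug is pushed more than 30 mm from its place (distance of mug from where it was at the start of the episode above 0.03 m).
It fails at once if a lens can is tipped over (angle between any of can_red, can_blue, can_yellow's own z axis and vertical above 0.6 rad).
It fails at once if a lens can is dropped (falls freely faster than 0.7 m/s, some 25 mm) ((contact force between anything else and can_red below 0.02 N and linear speed of can_red above 0.7 m/s) or (contact force between anything else and can_blue below 0.02 N and linear speed of can_blue above 0.7 m/s) or (contact force between anything else and can_yellow below 0.02 N and linear speed of can_yellow above 0.7 m/s)).
It also fails if it takes over 147 s, if anything falls off the work surface, if the arm or the gripper's body presses on something with over 40 N, if the wrist force passes 120 N, or if a joint passes its speed limit or range.

## Working session

There is one attempt and no reset: what is moved stays moved. The work goes in short steps, Python scripts to look and compute and a shell command to move; the robot and the scene stay as the last step left them, time stands still between calls to the robot, and variables do not carry over. Pictures are saved under pics/ and viewed, about 12 in all and at most 16, crops included, and the job is handed in when it is done.

```bash
mkdir -p pics; python3 - <<'E'
from cell import bot, viewer
import cv2,numpy as np
s=bot.sense();print(s)
a=[viewer.snapshot(n) for n in("scene","side")]
for n,i in zip(("scene","side"),a):
    cv2.imwrite(f"pics/{n}0.png",i[:,:,::-1])
    c=viewer.get_calibration(n);print(n,c)
cv2.imwrite("pics/scene0b.png",cv2.resize(a[0],(800,600))[:,:,::-1])
cv2.imwrite("pics/side0b.png",cv2.resize(a[1],(800,600))[:,:,::-1])
E
```

```text
{'time_s': 0.0, 'joints': array([-1.33241407e+00,  3.13451457e-01,  1.49846747e+00,  2.61152999e-05,
        1.33100574e+00, -2.23419784e-01]), 'joint_velocities': array([-1.30461488e-03,  8.38020317e-04,  9.82266855e-05,  5.15487281e-04,
       -3.14495192e-04,  3.00536081e-04]), 'joint_efforts': array([ 1.19086108e-03, -4.12260246e+01, -2.59743404e+01, -9.20732350e-05,
        4.16219162e-03, -3.96527611e-06]), 'tcp_pos': array([ 0.23384086, -0.4697464 ,  0.2307229 ]), 'ee_rot': array([ 0.60082717,  0.37264161,  0.60148556, -0.37196783]), 'force': array([0.97751549, 0.15556075, 0.31939671]), 'wrist_torque': array([-0.05396272, -0.00014923, -0.02869626]), 'grip_width': 0.08553900172898952}
scene {'intrinsics': array([[355.81148317,   0.        , 258.75802069],
       [  0.        , 355.81148317, 192.3608162 ],
       [  0.        ,   0.        ,   1.        ]]), 'rvec': array([ 1.44579628,  2.11542985, -0.84912613]), 'tvec': array([ 0.18064492, -0.33487529,  1.15838747])}
side {'intrinsics': array([[412.17119471,   0.        , 258.55960035],
       [  0.        , 412.17119471, 188.49727599],
       [  0.        ,   0.        ,   1.        ]]), 'rvec': array([ 2.26701729, -0.21598756,  0.07209507]), 'tvec': array([-0.48717734,  0.09987231,  1.03385204])}
```

View pics/scene0b.png

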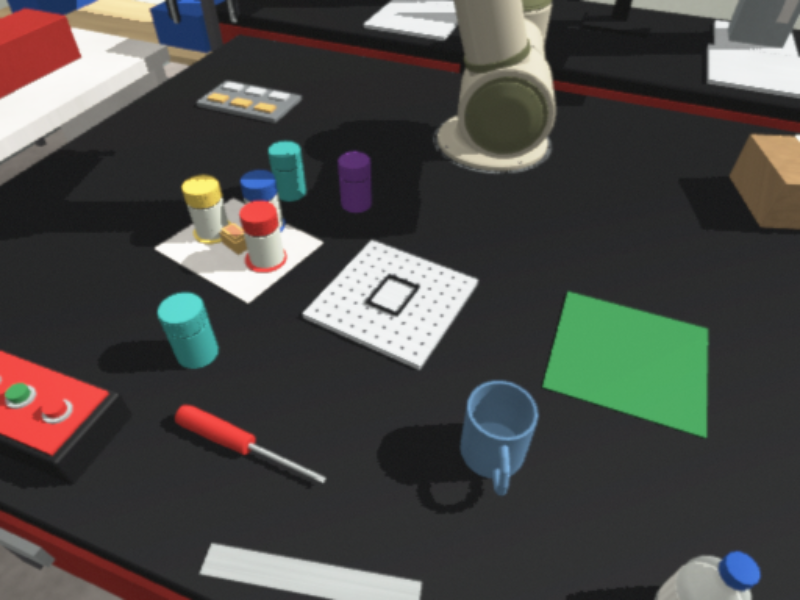

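View pics/side0b.png

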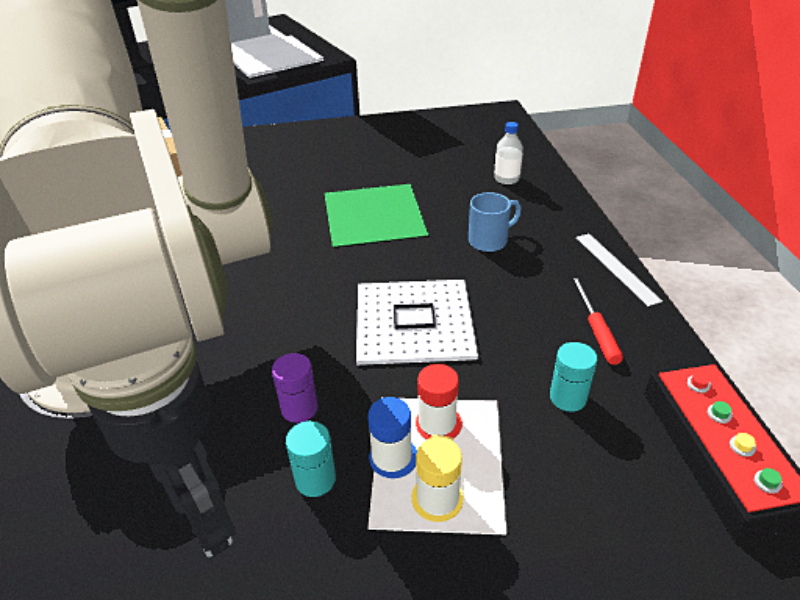

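The side view (800x600) shows blue can (390,435), red (438,400) and yellow (438,478) on the white board. Look-alikes are purple (294,388) and turquoise (310,458) and (573,376), which don't match on cap colour or white body. The mat is at (376,214) and the nest at (415,316).

```bash
cat > h.py <<'E'
import cv2,numpy as np
from cell import bot,viewer
from scipy.spatial.transform import Rotation as R
def rays(c,uv):
    uv=np.float64(uv).reshape(-1,1,2); Rm=cv2.Rodrigues(c["rvec"])[0]
    p=cv2.undistortPoints(uv,c["intrinsics"],None).reshape(-1,2)
    d=np.c_[p,np.ones(len(p))]@Rm; o=-Rm.T@c["tvec"]
    return o,d
def onz(c,uv,z):
    o,d=rays(c,uv); return o+d*((z-o[2])/d[:,2])[:,None]
def proj(c,P): return cv2.projectPoints(np.float64(P).reshape(-1,1,3),c["rvec"],c["tvec"],c["intrinsics"],None)[0].reshape(-1,2)
H={"red":[(0,6),(174,180)],"blue":[(108,122)],"yellow":[(22,32)],"green":[(50,75)],"turq":[(82,97)],"purple":[(135,160)]}
def mask(img,col,smin=130,vmin=60):
    h=cv2.cvtColor(img,cv2.COLOR_RGB2HSV); m=0
    for a,b in H[col]: m=m|cv2.inRange(h,(a,smin,vmin),(b,255,255))
    return m
def blobs(m,amin=40):
    n,l,s,c=cv2.connectedComponentsWithStats(m); return [(c[i].round(1),s[i]) for i in range(1,n) if s[i][4]>=amin]
E
python3 - <<'E'
from h import *
np.set_printoptions(precision=4,suppress=True)
cal={n:viewer.get_calibration(n) for n in("scene","side")}
im={n:cv2.imread(f"pics/{n}0.png")[:,:,::-1].copy() for n in cal}
print(R.from_quat(np.roll(bot.sense()["ee_rot"],-1)).as_matrix())
for n in cal:
    for col in("red","blue","yellow","turq","purple","green"):
        for c,s in blobs(mask(im[n],col)): print(n,col,c,s,onz(cal[n],c,0.08 if col!="green" else .003)[0][:2])
    m=max(cv2.findContours(mask(im[n],"green"),0,2)[0],key=cv2.contourArea)
    r=cv2.approxPolyDP(m,6,True); print("mat",onz(cal[n],r,.003)[:,:2])
    h=cv2.cvtColor(im[n],cv2.COLOR_RGB2HSV); w=cv2.inRange(h,(0,0,100),(180,60,255))
    w=cv2.morphologyEx(w,cv2.MORPH_CLOSE,np.ones((3,3)))
    for k in cv2.findContours(w,0,2)[0]:
        if cv2.contourArea(k)>1500:
            r=cv2.boxPoints(cv2.minAreaRect(k)); a=cv2.approxPolyDP(k,7,True); print("white",k.mean(0),onz(cal[n],a,.008)[:,:2].tolist())
# nest from centres seen in the views
print("nest",onz(cal["scene"],[[392*.64,294.5*.64]],.013),onz(cal["side"],[[414.5*.64,316.5*.64]],.013))
print("block",onz(cal["scene"],[[233*.64,234*.64]],.034))
E
```

```text
[[-0.0003  0.8953  0.4455]
 [ 0.0011  0.4455 -0.8953]
 [-1.      0.0002 -0.0011]]
scene red [20.7 29.9] [   0    6   51   56 1985] [ 0.1392 -1.0447]
scene red [214.2  30. ] [140  15 154  32 868] [-0.1283 -0.4162]
scene red [434.3  67.9] [354  52 158  33 975] [-0.1288  0.3394]
scene red [165.4 139.3] [153 129  25  22 443] [ 0.4965 -0.2385]
scene red [167.2 170. ] [157 163  26  11  73] [ 0.5877 -0.1786]
scene red [ 28.1 258.2] [   0  224   70   68 2496] [ 0.8665 -0.2791]
scene red [136.8 273.9] [112 259  52  33 790] [ 0.8254 -0.0921]
scene red [ 57.3 360.9] [   0  327  122   57 1693] [ 0.9798 -0.1139]
scene blue [31.2  2.6] [  5   0  55   9 304] [-0.0896 -1.225 ]
scene blue [116.6  16.2] [ 97   0  38  33 838] [-0.1019 -0.8175]
scene blue [164.9 118. ] [154 108  23  20 374] [ 0.4212 -0.2858]
scene blue [473.2 364.7] [461 352  26  25 488] [0.7777 0.4195]
scene yellow [128.6 122. ] [116 112  27  21 431] [ 0.4699 -0.3591]
scene turq [183.9 108.3] [172  90  24  39 708] [ 0.3644 -0.2637]
scene turq [120.3 210.6] [ 101  187   39   49 1320] [ 0.7205 -0.2008]
scene purple [226.8 115.7] [217  97
[... 5580 characters left out ...]
07], [0.36159423014297287, 1.685833704518274], [0.5581905810510711, 1.1537695775692103], [0.5198379263550782, 0.7809593660505171], [0.9441955482039943, 0.7832530523988656], [0.946360920615199, -0.40400905683746513], [1.2302297484739664, -0.0012883818380758916], [1.2214293777853875, 0.6690394609439244], [1.6992400261811298, 1.4981020198843331], [0.10799334782922226, 1.9066421273407448], [0.000625138749989429, 1.7769342765843965], [-0.19785398150617112, 1.9851660309515626], [0.0271122555572344, 0.8000307303703192], [-0.05831775640647502, 0.962619931687107], [-0.30096353628614186, 2.0116386006434106]]
nest [[ 0.5111 -0.0173  0.013 ]] [[ 0.5095 -0.0215  0.013 ]]
block [[ 0.4985 -0.2925  0.034 ]]
```

```bash
python3 -m jog '{"slide":[[-0.03,0.27,-0.055],[-0.03,0.27,-0.055],[-0.03,0.27,-0.055],[-0.03,0.27,-0.055],[-0.03,0.27,-0.055],[-0.03,0.27,-0.055],[-0.03,0.27,-0.055],[-0.03,0.27,-0.055]],"twist":[[26.45,0,0],[26.45,0,0],[26.45,0,0],[26.45,0,0],[26.45,0,0],[26.45,0,0],[26.45,0,0],[26.45,0,0]]}' 0
python3 - <<'E'
from h import *
np.set_printoptions(precision=4,suppress=True)
s=bot.sense();print(s["tcp_pos"],s["joints"]);print(R.from_quat(np.roll(s["ee_rot"],-1)).as_matrix())
c=viewer.get_calibration("wrist"); i=viewer.snapshot("wrist"); np.save("w1.npy",[c],allow_pickle=True)
print(c); cv2.imwrite("pics/w1.png",i[:,:,::-1])
E
```

```text
time_s: 0.9
tcp_pos: [0.4514, -0.2999, 0.2609]
ee_rot: [0.5, 0.499, 0.501, -0.5]
force: [0.4, 0.2, -1.0]
grip_width: 0.0851
[ 0.4514 -0.2999  0.2609] [-0.8027  0.3315  1.3948 -0.0003  1.416   0.7663]
[[-0.0007  1.      0.0019]
 [ 0.0004  0.0019 -1.    ]
 [-1.     -0.0007 -0.0004]]
{'intrinsics': array([[313.5693,   0.    , 253.6049],
       [  0.    , 313.5693, 196.1044],
       [  0.    ,   0.    ,   1.    ]]), 'rvec': array([-2.054 ,  2.052 ,  0.3241]), 'tvec': array([-0.3006,  0.3802,  0.5468])}
```

View pics/w1.png

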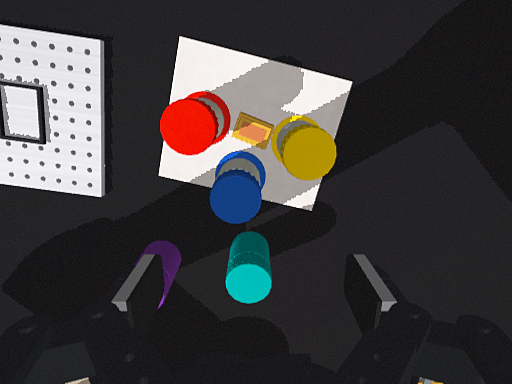

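Wrist view: caps are red (188,127), blue (236,195) and yellow (309,151), with the brass blank at (253,130). Turquoise (249,275) and purple (162,265) stand off the board, so they're not wanted. The crop is clear enough to confirm identities.

```bash
python3 - <<'E'
from h import *
np.set_printoptions(precision=4,suppress=True)
c=np.load("w1.npy",allow_pickle=True)[0]; i=cv2.imread("pics/w1.png")[:,:,::-1].copy()
for col in("red","blue","yellow","turq"):
    d=cv2.distanceTransform(mask(i,col,130,40),cv2.DIST_L2,5); r=d.max(); p=np.argwhere(d>r-1).mean(0)[::-1]
    print(col,p,r,onz(c,p,.097)[0][:2])
h=cv2.cvtColor(i,cv2.COLOR_RGB2HSV); m=cv2.inRange(h,(5,60,60),(28,255,255)); m[:,:225]=0;m[:,278:]=0;m[:100]=0;m[160:]=0
k=max(cv2.findContours(m,0,2)[0],key=cv2.contourArea); b=cv2.minAreaRect(k); print(b,cv2.boxPoints(b).tolist(),onz(c,cv2.boxPoints(b),.034)[:,:2],onz(c,b[0],.034))
E
```

```text
red [189. 126.] 27.968994 [ 0.5017 -0.2384]
blue [242.5 206. ] 8.3938 [ 0.4205 -0.2888]
yellow [307.9091 151.9091] 26.965895 [ 0.4769 -0.3536]
turq [248.3889 276.4444] 23.0 [ 0.3368 -0.2946]
((258.37225341796875, 135.2262725830078), (51.26145935058594, 31.952974319458008), 19.98310661315918) [[228.82481384277344, 141.48175048828125], [239.7445068359375, 111.45255279541016], [287.919677734375, 128.97079467773438], [277.0, 159.0]] [[ 0.4781 -0.2712]
 [ 0.5121 -0.2844]
 [ 0.4926 -0.3399]
 [ 0.4574 -0.3281]] [[ 0.4854 -0.3058  0.034 ]]
```

```bash
python3 -m jog '{"slide":[[0.04,0.050,-0.062],[0.04,0.050,-0.062],[0.09,0.050,-0.062],[0.13,0.050,-0.062],[0.17,0.050,-0.062],[0.19,0.050,-0.062],[0.205,0.050,-0.062],[0.205,0.050,-0.062]],"twist":[[0,0,0],[0,0,0],[0,0,0],[0,0,0],[0,0,0],[0,0,0],[0,0,0],[0,0,0]]}' 0
python3 -c "
from h import *
cv2.imwrite('pics/s1.png',np.hstack([cv2.resize(viewer.snapshot('wrist'),(400,300)),cv2.resize(viewer.snapshot('side')[180:340,170:384],(400,300))])[:,:,::-1])"
```

```text
time_s: 1.75
tcp_pos: [0.4993, -0.2389, 0.0543]
ee_rot: [0.498, 0.5, 0.501, -0.501]
force: [-0.9, -0.0, 0.2]
grip_width: 0.0855
```

View pics/s1.png

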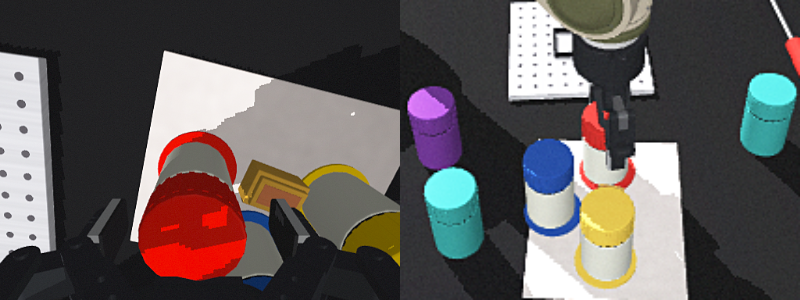

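The fingers straddle the red cap symmetrically: pads at x≈110 and 285, cap at 140–247 in the left panel. Closing.

```bash
python3 -m jog '{"slide":[[0,0,0],[0,0,0],[0,0,0],[0,0,0],[0,0,0],[0,0,0]],"twist":[[0,0,0],[0,0,0],[0,0,0],[0,0,0],[0,0,0],[0,0,0]]}' 255
python3 -m jog '{"slide":[[-0.01,0,0],[-0.03,0,0],[-0.07,0,0],[-0.11,0,0],[-0.14,0,0],[-0.14,0,0]],"twist":[[0,0,0],[0,0,0],[0,0,0],[0,0,0],[0,0,0],[0,0,0]]}' 255
```

```text
time_s: 2.45
tcp_pos: [0.5015, -0.2387, 0.0574]
ee_rot: [0.501, 0.5, 0.5, -0.5]
force: [-1.2, 0.5, 5.5]
grip_width: 0.0526
time_s: 3.05
tcp_pos: [0.5024, -0.2394, 0.2012]
ee_rot: [0.503, 0.5, 0.497, -0.5]
force: [-1.0, -0.9, -2.3]
grip_width: 0.053
```

```bash
python3 -m jog '{"slide":[[0,0.00,-0.02],[0,0.0,-0.06],[0,0.0,-0.11],[0,0.0,-0.16],[0,0.02,-0.21],[0,0.04,-0.26],[0,0.05,-0.31],[0,0.058,-0.36]],"twist":[[0,0,0],[0,0,0],[0,0,0],[0,0,0],[0,0,0],[0,0,0],[0,0,0],[0,0,0]]}' 255
python3 -m jog '{"slide":[[0,0,-0.05],[0,0,-0.1],[0,0,-0.14],[0,0,-0.17],[0,0,-0.19],[0,0,-0.2],[0,0,-0.2],[0,0,-0.2]],"twist":[[0,0,0],[0,0,0],[0,0,0],[0,0,0],[0,0,0],[0,0,0],[0,0,0],[0,0,0]]}' 255
python3 -m jog '{"slide":[[0,0,0],[0,0,0],[0,0,0]],"twist":[[0,0,0],[0,0,0],[0,0,0]]}' 255
python3 -c "
from h import *
cv2.imwrite('pics/s2.png',np.hstack([cv2.resize(viewer.snapshot('wrist'),(400,300)),cv2.resize(viewer.snapshot('side')[30:190,170:384],(400,300))])[:,:,::-1])
print(bot.sense())"
```

```text
time_s: 3.85
tcp_pos: [0.5566, 0.1154, 0.1949]
ee_rot: [0.499, 0.499, 0.501, -0.5]
force: [0.9, -0.1, -2.0]
grip_width: 0.0529
time_s: 4.65
tcp_pos: [0.5572, 0.3118, 0.1958]
ee_rot: [-0.5, -0.5, -0.5, 0.5]
force: [0.7, -0.5, -1.2]
grip_width: 0.0528
time_s: 4.95
tcp_pos: [0.5577, 0.3119, 0.1964]
ee_rot: [0.5, 0.5, 0.5, -0.5]
force: [-0.3, -0.1, -2.4]
grip_width: 0.0528
{'time_s': 5.05, 'joints': array([3.27291046e-01, 5.93265789e-01, 1.16792430e+00, 1.58628173e-05,
       1.38029799e+00, 1.89845427e+00]), 'joint_velocities': array([ 0.0036507 ,  0.00110494, -0.00079412,  0.00018943, -0.00178095,
        0.00081273]), 'joint_efforts': array([-9.23489733e-02, -5.51621497e+01, -2.70454288e+01, -1.51853925e-03,
        1.67109589e-03, -1.05713796e-03]), 'tcp_pos': array([0.55759615, 0.31212826, 0.19638009]), 'ee_rot': array([ 0.49991892,  0.50012807,  0.49989611, -0.50005686]), 'force': array([ 0.27782766,  0.47061073, -2.10217683]), 'wrist_torque': array([-0.0012181 ,  0.00307923,  0.0462549 ]), 'grip_width': 0.053017376607461086}
```

View pics/s2.png

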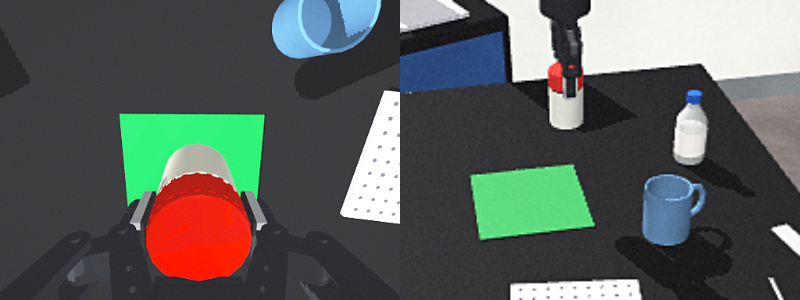

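Red can is held upright above the mat. Lowering 143–144 mm and releasing.

```bash
python3 -m jog '{"slide":[[0.04,0,0],[0.085,0,0],[0.115,0,0],[0.13,0,0],[0.138,0,0],[0.142,0,0],[0.1435,0,0],[0.1435,0,0]],"twist":[[0,0,0],[0,0,0],[0,0,0],[0,0,0],[0,0,0],[0,0,0],[0,0,0],[0,0,0]]}' 255
python3 -m jog '{"slide":[[0,0,0],[0,0,0],[0,0,0]],"twist":[[0,0,0],[0,0,0],[0,0,0]]}' 255
python3 -m jog '{"slide":[[0,0,0],[0,0,0],[0,0,0],[0,0,0],[0,0,0]],"twist":[[0,0,0],[0,0,0],[0,0,0],[0,0,0],[0,0,0]]}' 0
python3 -m jog '{"slide":[[-0.02,0,0],[-0.06,0,0],[-0.11,0,0],[-0.15,0,0],[-0.19,0,0.04],[-0.19,-0.02,0.08],[-0.19,-0.05,0.13],[-0.19,-0.08,0.18]],"twist":[[0,0,0],[0,0,0],[0,0,0],[0,0,0],[0,0,0],[0,0,0],[0,0,0],[0,0,0]]}' 0
python3 -m jog '{"slide":[[0,-0.01,0.05],[0,-0.01,0.1],[0,-0.01,0.15],[0,-0.01,0.2],[0,-0.01,0.25],[0,-0.01,0.3],[0,-0.01,0.35],[0,-0.01,0.4]],"twist":[[0,0,0],[0,0,0],[0,0,0],[0,0,0],[0,0,0],[0,0,0],[0,0,0],[0,0,0]]}' 0
python3 -m jog '{"slide":[[0,-0.0,0.02],[0,0,0.02],[0,0,0.02],[0,0,0.02]],"twist":[[0,0,0],[0,0,0],[0,0,0],[0,0,0]]}' 0
python3 - <<'E'
from h import *
print(bot.sense()["tcp_pos"])
c=viewer.get_calibration("wrist"); i=viewer.snapshot("wrist"); np.save("w2.npy",[c],allow_pickle=True)
cv2.imwrite("pics/w2.png",i[:,:,::-1]);cv2.imwrite('pics/w2b.png',np.hstack([i,cv2.resize(viewer.snapshot('side')[30:190,170:384],(288,384))])[:,:,::-1])
E
```

```text
time_s: 5.85
tcp_pos: [0.558, 0.3127, 0.0539]
ee_rot: [0.5, 0.501, 0.5, -0.499]
force: [0.5, 0.3, -1.4]
grip_width: 0.0525
time_s: 6.15
tcp_pos: [0.5578, 0.3126, 0.0535]
ee_rot: [0.5, 0.5, 0.5, -0.5]
force: [0.2, 0.9, 2.0]
grip_width: 0.053
time_s: 6.65
tcp_pos: [0.5575, 0.3125, 0.0528]
ee_rot: [0.5, 0.5, 0.5, -0.5]
force: [-0.1, 0.3, 0.9]
grip_width: 0.085
time_s: 7.45
tcp_pos: [0.4849, 0.1452, 0.2429]
ee_rot: [0.5, 0.5, 0.5, -0.5]
force: [0.7, -0.9, 0.8]
grip_width: 0.0858
time_s: 8.25
tcp_pos: [0.4757, -0.2544, 0.243]
ee_rot: [0.5, 0.5, 0.5, -0.5]
force: [0.9, 0.8, 0.1]
grip_width: 0.0856
time_s: 8.65
tcp_pos: [0.4764, -0.2708, 0.243]
ee_rot: [0.5, 0.5, 0.5, -0.499]
force: [-0.0, -0.7, -0.1]
grip_width: 0.0852
[ 0.47640795 -0.2708363   0.24301341]
```

View pics/w2b.png

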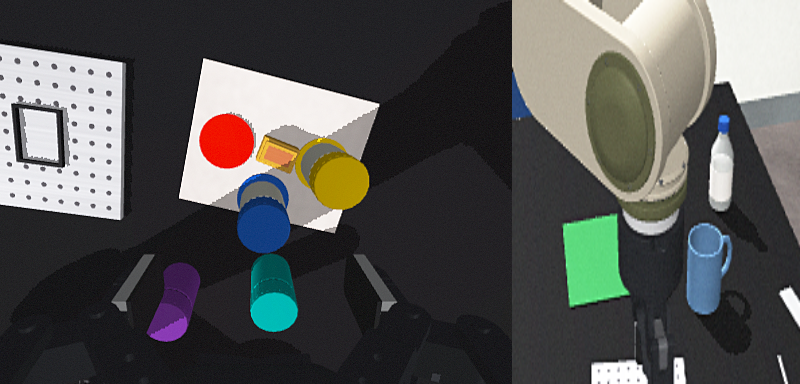

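Red disc is clear at (227,140). Blue cap is at (264,226), yellow cap at (341,181), blank at (277,154), nest frame around (40,135).

```bash
python3 - <<'E'
from h import *
np.set_printoptions(precision=4,suppress=True)
c=np.load("w2.npy",allow_pickle=True)[0]; i=cv2.imread("pics/w2.png")[:,:,::-1].copy()
b=max(blobs(mask(i,"red")),key=lambda t:t[1][4]); print("home_red",b,onz(c,b[0],.007)[0])
g=cv2.medianBlur(i,3)
for col in("blue","yellow"):
    m=mask(g,col,100,30)
    h=cv2.HoughCircles(cv2.GaussianBlur(m,(5,5),1),cv2.HOUGH_GRADIENT,1,40,param1=100,param2=8,minRadius=24,maxRadius=31)
    for q in (h[0][:4] if h is not None else []): print(col,q,onz(c,q[:2],.097)[0])
print("eye blue,yellow",onz(c,[[264,226],[341,181]],.097))
gray=cv2.cvtColor(i,cv2.COLOR_RGB2GRAY); r=gray[90:180,5:80]
k=cv2.inRange(r,120,255); n,l,s,ce=cv2.connectedComponentsWithStats(k)
j=l[45,33]; ct=cv2.findContours((l==j).astype(np.uint8),0,2)[0][0]; a=cv2.minAreaRect(ct); a=((a[0][0]+5,a[0][1]+90),a[1],a[2]); print("nest floor",s[j],a, onz(c,a[0],.012)[0]); P=onz(c,cv2.boxPoints(a),.012);print(P)
h=cv2.cvtColor(i,cv2.COLOR_RGB2HSV); m=cv2.inRange(h,(5,90,60),(28,255,255)); m[:,:250]=0;m[:,303:]=0;m[:125]=0;m[180:]=0
ct=max(cv2.findContours(m,0,2)[0],key=cv2.contourArea); print("block box",cv2.boundingRect(ct))
cv2.imwrite("pics/blk.png",cv2.resize(i[120:190,245:315],(560,560),interpolation=cv2.INTER_CUBIC)[:,:,::-1])
E
```

```text
home_red (array([226.3, 140.7]), array([ 199,  114,   55,   54, 2346], dtype=int32)) [ 0.503  -0.2384  0.007 ]
blue [262.5 224.5  27.9] [ 0.4325 -0.2801  0.097 ]
yellow [338.5 179.5  29.3] [ 0.4789 -0.3519  0.097 ]
yellow [268.5 172.5  29.3] [ 0.4856 -0.2853  0.097 ]
eye blue,yellow [[ 0.4309 -0.2816  0.097 ]
 [ 0.4774 -0.3544  0.097 ]]
nest floor [  14   18   40   55 1796] ((38.571807861328125, 134.97210693359375), (55.78732681274414, 36.858612060546875), 87.20729064941406) [ 0.5102 -0.018   0.012 ]
[[ 0.5408 -0.0017  0.012 ]
 [ 0.5428 -0.0443  0.012 ]
 [ 0.478  -0.0351  0.012 ]
 [ 0.4758  0.0099  0.012 ]]
block box (256, 135, 47, 45)
```

```bash
python3 -m jog '{"slide":[[0.04,-0.044,0.01],[0.08,-0.044,0.01],[0.12,-0.044,0.01],[0.15,-0.044,0.01],[0.175,-0.044,0.01],[0.187,-0.044,0.01],[0.187,-0.044,0.01],[0.187,-0.044,0.01]],"twist":[[0,0,0],[0,0,0],[0,0,0],[0,0,0],[0,0,0],[0,0,0],[0,0,0],[0,0,0]]}' 0
python3 -m jog '{"slide":[[0,0,0],[0,0,0],[0,0,0],[0,0,0],[0,0,0],[0,0,0]],"twist":[[0,0,0],[0,0,0],[0,0,0],[0,0,0],[0,0,0],[0,0,0]]}' 255
python3 -m jog '{"slide":[[-0.01,0,0],[-0.03,0,0],[-0.07,0,0],[-0.11,0,0],[-0.14,0,0],[-0.14,0,0],[-0.14,0,0],[-0.14,0,0]],"twist":[[0,0,0],[0,0,0],[0,0,0],[0,0,0],[0,0,0],[0,0,0],[0,0,0],[0,0,0]]}' 255
```

```text
time_s: 9.55
tcp_pos: [0.4327, -0.2825, 0.0569]
ee_rot: [0.501, 0.5, 0.5, -0.5]
force: [0.0, -0.2, 0.1]
grip_width: 0.0855
time_s: 10.15
tcp_pos: [0.4326, -0.2825, 0.0569]
ee_rot: [0.501, 0.5, 0.5, -0.5]
force: [-0.6, 2.7, 5.9]
grip_width: 0.0526
time_s: 10.95
tcp_pos: [0.4316, -0.2819, 0.1946]
ee_rot: [0.499, 0.5, 0.501, -0.5]
force: [-0.1, -0.0, -1.9]
grip_width: 0.0527
```

```bash
python3 -m jog '{"slide":[[0,0,-0.02],[0,0,-0.06],[0,0,-0.11],[0,0,-0.16],[0,0,-0.21],[0,0,-0.26],[0,0,-0.31],[0,0,-0.36]],"twist":[[0,0,0],[0,0,0],[0,0,0],[0,0,0],[0,0,0],[0,0,0],[0,0,0],[0,0,0]]}' 255
python3 -m jog '{"slide":[[0,-0.007,-0.05],[0,-0.007,-0.1],[0,-0.007,-0.15],[0,-0.007,-0.19],[0,-0.007,-0.22],[0,-0.007,-0.235],[0,-0.007,-0.235],[0,-0.007,-0.235]],"twist":[[0,0,0],[0,0,0],[0,0,0],[0,0,0],[0,0,0],[0,0,0],[0,0,0],[0,0,0]]}' 255
python3 -m jog '{"slide":[[0.04,0,0],[0.085,0,0],[0.115,0,0],[0.13,0,0],[0.138,0,0],[0.138,0,0],[0.138,0,0]],"twist":[[0,0,0],[0,0,0],[0,0,0],[0,0,0],[0,0,0],[0,0,0],[0,0,0]]}' 255
```

```text
time_s: 11.75
tcp_pos: [0.4311, 0.0796, 0.1949]
ee_rot: [-0.499, -0.5, -0.5, 0.5]
force: [1.0, -0.1, -2.8]
grip_width: 0.0529
time_s: 12.55
tcp_pos: [0.425, 0.3117, 0.1952]
ee_rot: [-0.5, -0.499, -0.5, 0.501]
force: [0.2, -0.6, -1.3]
grip_width: 0.0531
time_s: 13.25
tcp_pos: [0.4257, 0.3124, 0.0587]
ee_rot: [0.5, 0.501, 0.5, -0.5]
force: [0.9, 0.3, -1.6]
grip_width: 0.0525
```

```bash
python3 -m jog '{"slide":[[0.003,0,0],[0.005,0,0],[0.005,0,0],[0.005,0,0]],"twist":[[0,0,0],[0,0,0],[0,0,0],[0,0,0]]}' 255
python3 -m jog '{"slide":[[0,0,0],[0,0,0],[0,0,0],[0,0,0],[0,0,0]],"twist":[[0,0,0],[0,0,0],[0,0,0],[0,0,0],[0,0,0]]}' 0
python3 -m jog '{"slide":[[-0.02,0,0],[-0.06,0,0],[-0.11,0,0],[-0.15,0,0],[-0.19,0.02,0.04],[-0.19,0.04,0.08],[-0.19,0.04,0.13],[-0.19,0.04,0.18]],"twist":[[0,0,0],[0,0,0],[0,0,0],[0,0,0],[0,0,0],[0,0,0],[0,0,0],[0,0,0]]}' 0
python3 -m jog '{"slide":[[0,0.01,0.05],[0,0.01,0.1],[0,0.01,0.15],[0,0.01,0.2],[0,0.01,0.25],[0,0.01,0.3],[0,0.01,0.35],[0,0.01,0.4]],"twist":[[0,0,0],[0,0,0],[0,0,0],[0,0,0],[0,0,0],[0,0,0],[0,0,0],[0,0,0]]}' 0
python3 -m jog '{"slide":[[0,0,0.05],[0,0,0.085],[0,0,0.085],[0,0,0.085]],"twist":[[0,0,0],[0,0,0],[0,0,0],[0,0,0]]}' 0
python3 - <<'E'
from h import *
print(bot.sense()["tcp_pos"])
c=viewer.get_calibration("wrist"); i=viewer.snapshot("wrist"); np.save("w3.npy",[c],allow_pickle=True)
cv2.imwrite("pics/w3.png",i[:,:,::-1]);cv2.imwrite('pics/w3b.png',np.hstack([i,cv2.resize(viewer.snapshot('scene')[80:300,120:],(288,384))])[:,:,::-1])
E
```

```text
time_s: 13.65
tcp_pos: [0.4252, 0.3127, 0.053]
ee_rot: [0.5, 0.5, 0.5, -0.5]
force: [1.1, -0.2, -0.5]
grip_width: 0.0532
time_s: 14.15
tcp_pos: [0.425, 0.3127, 0.0528]
ee_rot: [0.5, 0.5, 0.5, -0.5]
force: [0.4, 1.4, -0.3]
grip_width: 0.0854
time_s: 14.95
tcp_pos: [0.4651, 0.1332, 0.2429]
ee_rot: [0.5, 0.5, 0.5, -0.5]
force: [-0.1, 0.0, -0.4]
grip_width: 0.0857
time_s: 15.75
tcp_pos: [0.4747, -0.2661, 0.2429]
ee_rot: [0.5, 0.5, 0.5, -0.5]
force: [-0.1, 0.4, 0.4]
grip_width: 0.0851
time_s: 16.15
tcp_pos: [0.4749, -0.3492, 0.2423]
ee_rot: [0.499, 0.5, 0.5, -0.5]
force: [0.0, 0.8, 0.1]
grip_width: 0.0857
[ 0.47492531 -0.34919325  0.24233848]
```

View pics/w3b.png

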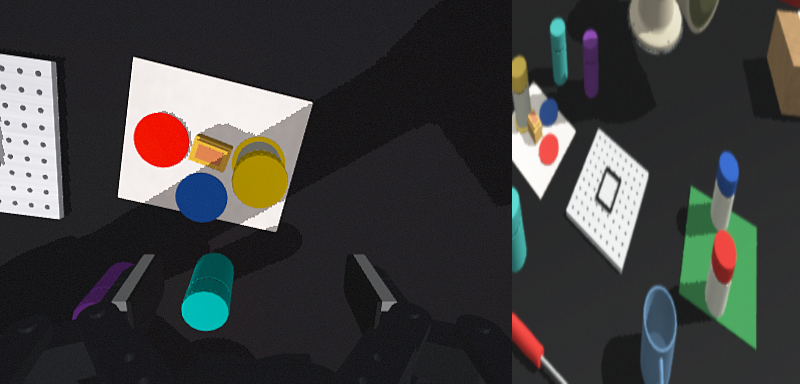

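Red and blue stand on the mat. Blue disc is at (201,197), yellow cap at (260,182).

```bash
python3 - <<'E'
from h import *
np.set_printoptions(precision=4,suppress=True)
c=np.load("w3.npy",allow_pickle=True)[0]; i=cv2.imread("pics/w3.png")[:,:,::-1].copy()
for col in("red","blue"):
    b=max(blobs(mask(i,col,100,30)),key=lambda t:t[1][4]); print("home",col,b,onz(c,b[0],.007)[0])
print(onz(c,[260,181.5],.097))
E
```

```text
home red (array([161. , 139.5]), array([ 134,  112,   55,   56, 2403], dtype=int32)) [ 0.5031 -0.2387  0.007 ]
home blue (array([200.9, 197.2]), array([ 175,  173,   52,   50, 1923], dtype=int32)) [ 0.4304 -0.2825  0.007 ]
[[ 0.4754 -0.3556  0.097 ]]
```

```bash
python3 -m jog '{"slide":[[0.04,0.001,0.005],[0.08,0.001,0.005],[0.12,0.001,0.005],[0.15,0.001,0.005],[0.175,0.001,0.005],[0.186,0.001,0.005],[0.186,0.001,0.005],[0.186,0.001,0.005]],"twist":[[0,0,0],[0,0,0],[0,0,0],[0,0,0],[0,0,0],[0,0,0],[0,0,0],[0,0,0]]}' 0
python3 -m jog '{"slide":[[0,0,0],[0,0,0],[0,0,0],[0,0,0],[0,0,0],[0,0,0]],"twist":[[0,0,0],[0,0,0],[0,0,0],[0,0,0],[0,0,0],[0,0,0]]}' 255
python3 -m jog '{"slide":[[-0.01,0,0],[-0.03,0,0],[-0.07,0,0],[-0.11,0,0],[-0.15,0,0],[-0.16,0,0],[-0.16,0,0],[-0.16,0,0]],"twist":[[0,0,0],[0,0,0],[0,0,0],[0,0,0],[0,0,0],[0,0,0],[0,0,0],[0,0,0]]}' 255
python3 -m jog '{"slide":[[0,0,-0.02],[0,0,-0.06],[0,0,-0.11],[0,0,-0.16],[0,0,-0.21],[0,0,-0.26],[0,0,-0.31],[0,0,-0.36]],"twist":[[0,0,0],[0,0,0],[0,0,0],[0,0,0],[0,0,0],[0,0,0],[0,0,0],[0,0,0]]}' 255
python3 -m jog '{"slide":[[0,0.016,-0.05],[0,0.016,-0.1],[0,0.016,-0.15],[0,0.016,-0.2],[0,0.016,-0.25],[0,0.016,-0.285],[0,0.016,-0.305],[0,0.016,-0.305]],"twist":[[0,0,0],[0,0,0],[0,0,0],[0,0,0],[0,0,0],[0,0,0],[0,0,0],[0,0,0]]}' 255
python3 -m jog '{"slide":[[0,0,0],[0,0,0],[0,0,0]],"twist":[[0,0,0],[0,0,0],[0,0,0]]}' 255
```

```text
time_s: 17.05
tcp_pos: [0.4768, -0.3541, 0.0582]
ee_rot: [0.501, 0.5, 0.499, -0.5]
force: [0.3, -0.2, 1.4]
grip_width: 0.0854
time_s: 17.65
tcp_pos: [0.4765, -0.3545, 0.0581]
ee_rot: [0.501, 0.5, 0.499, -0.5]
force: [-0.9, 0.1, 6.7]
grip_width: 0.0532
time_s: 18.45
tcp_pos: [0.4757, -0.3536, 0.2153]
ee_rot: [0.499, 0.5, 0.501, -0.5]
force: [-0.5, -0.3, -3.3]
grip_width: 0.0529
time_s: 19.25
tcp_pos: [0.4749, 0.008, 0.2151]
ee_rot: [0.499, 0.499, 0.501, -0.501]
force: [0.6, 0.3, -1.3]
grip_width: 0.0529
time_s: 20.05
tcp_pos: [0.4908, 0.3129, 0.2144]
ee_rot: [0.5, 0.498, 0.502, -0.5]
force: [0.9, -0.5, -2.0]
grip_width: 0.053
time_s: 20.35
tcp_pos: [0.4922, 0.3099, 0.2166]
ee_rot: [-0.5, -0.5, -0.5, 0.501]
force: [-0.2, -0.9, -2.4]
grip_width: 0.0533
```

```bash
python3 -m jog '{"slide":[[0.04,0,0],[0.085,0,0],[0.125,0,0],[0.145,0,0],[0.155,0,0],[0.159,0,0],[0.159,0,0],[0.159,0,0]],"twist":[[0,0,0],[0,0,0],[0,0,0],[0,0,0],[0,0,0],[0,0,0],[0,0,0],[0,0,0]]}' 255
python3 -m jog '{"slide":[[0.001,0,0],[0.002,0,0],[0.002,0,0]],"twist":[[0,0,0],[0,0,0],[0,0,0]]}' 255
```

```text
time_s: 21.15
tcp_pos: [0.4928, 0.3111, 0.0591]
ee_rot: [0.5, 0.501, 0.5, -0.499]
force: [-1.4, 0.1, -1.7]
grip_width: 0.0533
time_s: 21.45
tcp_pos: [0.4921, 0.311, 0.056]
ee_rot: [0.5, 0.5, 0.5, -0.5]
force: [-0.1, -0.4, -1.5]
grip_width: 0.053
```

```bash
python3 -m jog '{"slide":[[0.001,0,0],[0.002,0,0],[0.002,0,0]],"twist":[[0,0,0],[0,0,0],[0,0,0]]}' 255
python3 -m jog '{"slide":[[0,0,0],[0,0,0],[0,0,0],[0,0,0],[0,0,0]],"twist":[[0,0,0],[0,0,0],[0,0,0],[0,0,0],[0,0,0]]}' 0
python3 -m jog '{"slide":[[-0.02,0,0],[-0.06,0,0],[-0.11,0,0],[-0.15,0,0],[-0.16,0,0.04],[-0.16,0,0.08],[-0.16,0,0.13],[-0.16,0,0.18]],"twist":[[0,0,0],[0,0,0],[0,0,0],[0,0,0],[0,0,0],[0,0,0],[0,0,0],[0,0,0]]}' 0
python3 -m jog '{"slide":[[0,-0.01,0.05],[0,-0.02,0.1],[0,-0.03,0.15],[0,-0.04,0.2],[0,-0.05,0.25],[0,-0.06,0.3],[0,-0.06,0.35],[0,-0.06,0.4]],"twist":[[0,0,0],[0,0,0],[0,0,0],[0,0,0],[0,0,0],[0,0,0],[0,0,0],[0,0,0]]}' 0
python3 -m jog '{"slide":[[0.03,0,0.025],[0.05,0,0.025],[0.05,0,0.025],[0.05,0,0.025]],"twist":[[0,0,0],[0,0,0],[0,0,0],[0,0,0]]}' 0
python3 - <<'E'
from h import *
np.set_printoptions(precision=4,suppress=True)
print(bot.sense()["tcp_pos"])
c=viewer.get_calibration("wrist"); i=viewer.snapshot("wrist"); np.save("w4.npy",[c],allow_pickle=True)
cv2.imwrite("pics/w4.png",i[:,:,::-1]);cv2.imwrite('pics/w4b.png',np.hstack([i,cv2.resize(viewer.snapshot('scene')[80:300,120:],(288,384))])[:,:,::-1])
for col in("red","blue","yellow"):
    for b in blobs(mask(i,col,100,30),600): print("home",col,b,onz(c,b[0],.007)[0])
E
```

```text
time_s: 21.75
tcp_pos: [0.4922, 0.311, 0.0541]
ee_rot: [0.5, 0.5, 0.5, -0.5]
force: [-1.0, -1.3, 1.9]
grip_width: 0.0529
time_s: 22.25
tcp_pos: [0.492, 0.311, 0.0538]
ee_rot: [0.5, 0.5, 0.5, -0.5]
force: [0.2, -0.4, 0.1]
grip_width: 0.0852
time_s: 23.05
tcp_pos: [0.4917, 0.1294, 0.2139]
ee_rot: [0.5, 0.5, 0.5, -0.5]
force: [1.2, -0.2, -0.5]
grip_width: 0.0852
time_s: 23.85
tcp_pos: [0.4315, -0.2653, 0.2141]
ee_rot: [0.5, 0.5, 0.5, -0.5]
force: [0.7, 0.7, -1.0]
grip_width: 0.0856
time_s: 24.25
tcp_pos: [0.4323, -0.288, 0.1645]
ee_rot: [0.5, 0.5, 0.5, -0.5]
force: [0.2, -0.0, -0.1]
grip_width: 0.0857
[ 0.4323 -0.288   0.1645]
home red (array([199. , 104.3]), array([ 164,   67,   71,   75, 4183], dtype=int32)) [ 0.503  -0.2384  0.007 ]
home blue (array([247.6, 180.8]), array([ 215,  149,   66,   65, 3201], dtype=int32)) [ 0.4304 -0.2825  0.007 ]
home yellow (array([323.6, 135.1]), array([ 289,  101,   70,   70, 3838], dtype=int32)) [ 0.475  -0.3547  0.007 ]
```

View pics/w4b.png

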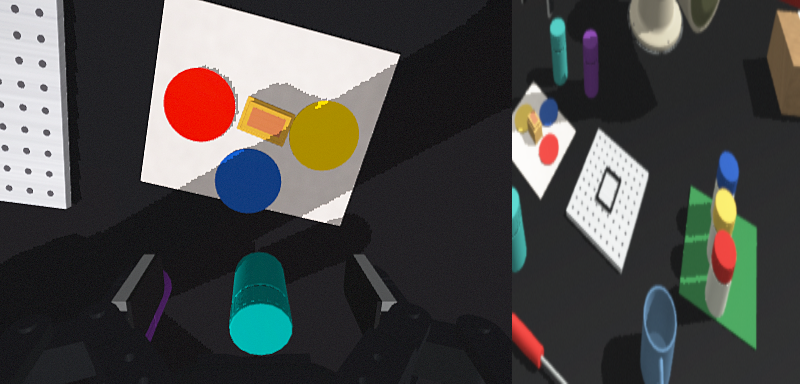

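All three cans stand on the mat, and all the discs are visible. Next I'm measuring the blank's outline around (266,118).

```bash
python3 - <<'E'
from h import *
np.set_printoptions(precision=4,suppress=True)
c=np.load("w4.npy",allow_pickle=True)[0]; i=cv2.imread("pics/w4.png")[:,:,::-1].copy()
h=cv2.cvtColor(i,cv2.COLOR_RGB2HSV); print(h[118,266],h[104,262],h[116,242],h[130,276],h[90,300],h[115,289])
m=cv2.inRange(h,(3,60,150),(13,200,255)); m[:,:235]=0;m[:,300:]=0;m[:88]=0;m[150:]=0
ct=max(cv2.findContours(m,0,2)[0],key=cv2.contourArea); a=cv2.minAreaRect(ct); B=cv2.boxPoints(a)
print("copper",a,onz(c,a[0],.034)[0]); P=onz(c,B,.034)[:,:2]; print(P,np.diff(P,axis=0),np.degrees(np.arctan2(*np.diff(P,axis=0)[:,::-1].T)))
cv2.imwrite("pics/blk.png",cv2.resize(i[85:155,230:300],(560,560),interpolation=cv2.INTER_NEAREST)[:,:,::-1])
E
```

```text
[ 11 162 223] [ 20 187 134] [ 22 203 242] [ 11 163 224] [  9  15 234] [ 20 187 142]
copper ((265.68963623046875, 121.77586364746094), (34.91072463989258, 18.383838653564453), 21.801406860351562) [ 0.4895 -0.2988  0.034 ]
[[ 0.4878 -0.2821]
 [ 0.5018 -0.2879]
 [ 0.4912 -0.3154]
 [ 0.4768 -0.3099]] [[ 0.014  -0.0058]
 [-0.0106 -0.0275]
 [-0.0143  0.0054]] [ -22.6344 -111.0861  159.1842]
```

View pics/blk.png

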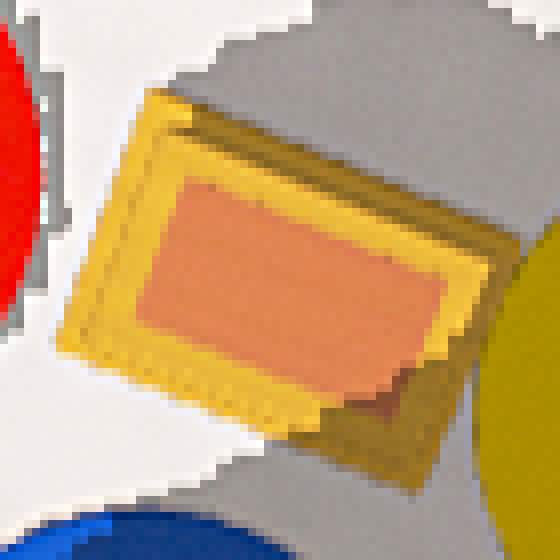

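Blank centre is about (0.489, -0.2995), its long side at 68.5° in world. Going above it with the jaws across the 30 mm side.

```bash
python3 -m jog '{"slide":[[0,0.03,0.005],[0.0,0.057,0.0115],[0.01,0.057,0.0115],[0.02,0.057,0.0115],[0.03,0.057,0.0115],[0.04,0.057,0.0115],[0.05,0.057,0.0115],[0.05,0.057,0.0115]],"twist":[[-8.5,0,0],[-17,0,0],[-25.5,0,0],[-34,0,0],[-42.5,0,0],[-51,0,0],[-59.5,0,0],[-68,0,0]]}' 0
python3 -m jog '{"slide":[[0,0,0],[0,0,0]],"twist":[[-0.5,0,0],[-0.5,0,0]]}' 0
python3 - <<'E'
from h import *
np.set_printoptions(precision=4,suppress=True)
s=bot.sense();print(s["tcp_pos"]);print(R.from_quat(np.roll(s["ee_rot"],-1)).as_matrix())
c=viewer.get_calibration("wrist"); i=viewer.snapshot("wrist"); np.save("w5.npy",[c],allow_pickle=True)
p=s["tcp_pos"];print("tcp axis px at top",proj(c,[p[0],p[1],.034]))
cv2.imwrite("pics/w5.png",i[:,:,::-1])
E
```

```text
time_s: 25.15
tcp_pos: [0.4893, -0.2991, 0.1139]
ee_rot: [0.695, 0.132, 0.695, -0.132]
force: [0.5, -0.2, 0.4]
grip_width: 0.0854
time_s: 25.35
tcp_pos: [0.4896, -0.2997, 0.1148]
ee_rot: [0.695, 0.133, 0.694, -0.133]
force: [-1.0, -0.3, -1.1]
grip_width: 0.0855
[ 0.4896 -0.2997  0.1148]
[[ 0.0013  0.3691  0.9294]
 [-0.0012  0.9294 -0.3691]
 [-1.     -0.0006  0.0016]]
tcp axis px at top [[253.1434 203.9584]]
```

View pics/w5.png

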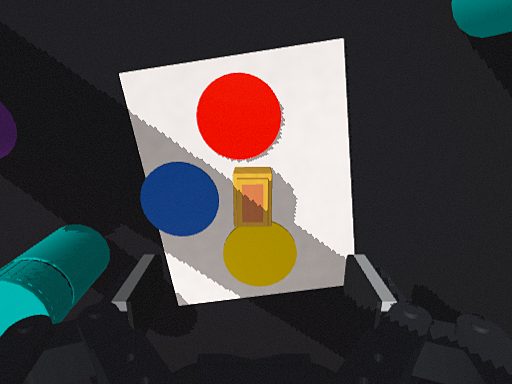

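The blank is square to the jaws: top centre (253,202) against the tool axis at (253,204). Descending and gripping.

```bash
python3 -m jog '{"slide":[[0.035,0,0],[0.065,0,0],[0.085,0,0],[0.095,0,0],[0.1,0,0],[0.102,0,0],[0.102,0,0],[0.102,0,0]],"twist":[[0,0,0],[0,0,0],[0,0,0],[0,0,0],[0,0,0],[0,0,0],[0,0,0],[0,0,0]]}' 0
python3 -m jog '{"slide":[[0,0,0],[0,0,0],[0,0,0],[0,0,0],[0,0,0],[0,0,0],[0,0,0],[0,0,0]],"twist":[[0,0,0],[0,0,0],[0,0,0],[0,0,0],[0,0,0],[0,0,0],[0,0,0],[0,0,0]]}' 255
```

```text
time_s: 26.2
tcp_pos: [0.4895, -0.3, 0.0127]
ee_rot: [0.695, 0.132, 0.694, -0.132]
force: [0.8, 0.4, -0.1]
grip_width: 0.0858
time_s: 27.0
tcp_pos: [0.4893, -0.2999, 0.0121]
ee_rot: [0.695, 0.132, 0.695, -0.132]
force: [-1.2, 0.8, 5.1]
grip_width: 0.0286
```

```bash
python3 -m jog '{"slide":[[-0.03,0,0],[-0.08,0,0],[-0.12,0.02,-0.006],[-0.12,0.06,-0.019],[-0.12,0.105,-0.033],[-0.12,0.15,-0.0475],[-0.12,0.195,-0.062],[-0.12,0.24,-0.076]],"twist":[[0,0,0],[8,0,0],[16,0,0],[24,0,0],[32,0,0],[40,0,0],[48,0,0],[56,0,0]]}' 255
python3 -m jog '{"slide":[[0,0,0],[0,0,0],[0,0,0],[0,0,0],[0,0,0]],"twist":[[8,0,0],[16,0,0],[19.6,0,0],[19.6,0,0],[19.6,0,0]]}' 255
python3 - <<'E'
from h import *
np.set_printoptions(precision=4,suppress=True)
s=bot.sense();print(s["tcp_pos"]);print(R.from_quat(np.roll(s["ee_rot"],-1)).as_matrix())
c=viewer.get_calibration("wrist"); i=viewer.snapshot("wrist"); np.save("w6.npy",[c],allow_pickle=True)
cv2.imwrite("pics/w6.png",i[:,:,::-1])
E
```

```text
time_s: 27.8
tcp_pos: [0.5056, -0.0503, 0.1313]
ee_rot: [0.552, 0.441, 0.553, -0.441]
force: [1.8, 0.9, -2.5]
grip_width: 0.0285
time_s: 28.3
tcp_pos: [0.506, -0.0522, 0.1314]
ee_rot: [-0.471, -0.527, -0.472, 0.527]
force: [0.6, 0.1, -2.2]
grip_width: 0.0288
[ 0.506  -0.0522  0.1314]
[[-0.0009  0.9939 -0.1106]
 [ 0.0003 -0.1106 -0.9939]
 [-1.     -0.0009 -0.0002]]
```

View pics/w6.png

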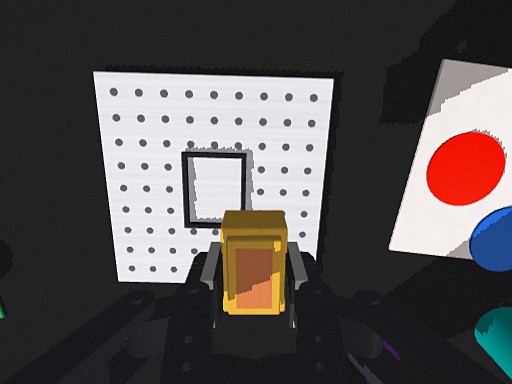

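Blank is held square at (253,275). Nest outer corners are (182,152), (246,151) and (186,226). Computing its centre.

```bash
python3 - <<'E'
from h import *
np.set_printoptions(precision=4,suppress=True)
c=np.load("w6.npy",allow_pickle=True)[0]; i=cv2.imread("pics/w6.png")
g=cv2.inRange(cv2.cvtColor(i,6),0,75)[140:240,172:262]
P=onz(c,[[182,152],[246,151],[186,226]],.016)[:,:2]; print(P,np.linalg.norm(P[1]-P[0]),np.linalg.norm(P[2]-P[0]),"centre",(P[1]+P[2])/2)
E=onz(c,[[95,71],[333,78],[118,281]],.01)[:,:2]; print("plate",np.linalg.norm(E[1]-E[0]),np.linalg.norm(E[2]-E[0]),(E[1]+E[2])/2, np.degrees(np.arctan2(*(E[1]-E[0])[::-1])))
E
```

```text
[[ 0.5462  0.0024]
 [ 0.5412 -0.0503]
 [ 0.4805  0.0109]] 0.05288066456022286 0.0662974350112668 centre [ 0.5108 -0.0197]
plate 0.18676406987526561 0.18950356368020835 [ 0.5091 -0.0183] -97.98479754246975
```

```bash
python3 -m jog '{"slide":[[0,0.001,-0.034],[0.02,0.001,-0.034],[0.055,0.001,-0.034],[0.08,0.001,-0.034],[0.09,0.001,-0.034],[0.095,0.001,-0.034],[0.095,0.001,-0.034],[0.095,0.001,-0.034]],"twist":[[1.3,0,0],[1.3,0,0],[1.3,0,0],[1.3,0,0],[1.3,0,0],[1.3,0,0],[1.3,0,0],[1.3,0,0]]}' 255
python3 - <<'E'
from h import *
print(bot.sense()["tcp_pos"])
i=viewer.snapshot("side")[170:250,215:325];j=viewer.snapshot("scene")[140:250,180:320]
cv2.imwrite("pics/n7.png",np.hstack([cv2.resize(i,(400,300)),cv2.resize(j,(400,300))])[:,:,::-1])
E
```

```text
time_s: 29.15
tcp_pos: [0.5117, -0.0188, 0.0379]
ee_rot: [0.466, 0.533, 0.465, -0.532]
force: [0.9, 0.1, -2.3]
grip_width: 0.0284
[ 0.51174236 -0.01881495  0.03785662]
```

View pics/n7.png

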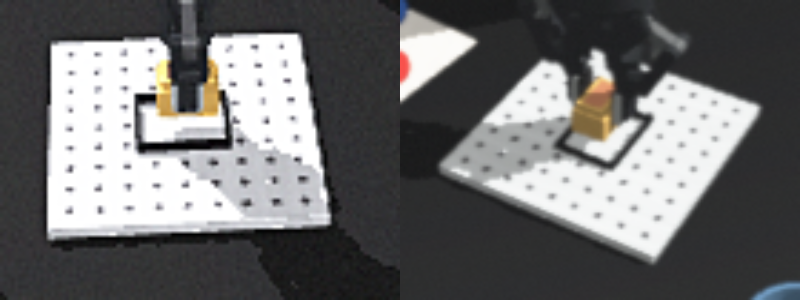

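The blank is over the nest (side view: blank at 188, frame at 183). Lowering, releasing and lifting.

```bash
python3 -m jog '{"slide":[[0.008,-0.001,0],[0.014,-0.001,0],[0.017,-0.001,0],[0.019,-0.001,0],[0.019,-0.001,0],[0.019,-0.001,0]],"twist":[[0,0,0],[0,0,0],[0,0,0],[0,0,0],[0,0,0],[0,0,0]]}' 255
python3 -m jog '{"slide":[[0,0,0],[0,0,0],[0,0,0],[0,0,0],[0,0,0],[0,0,0]],"twist":[[0,0,0],[0,0,0],[0,0,0],[0,0,0],[0,0,0],[0,0,0]]}' 0
python3 -m jog '{"slide":[[-0.02,0,0],[-0.06,0,0],[-0.1,0,0],[-0.14,0,0],[-0.18,0,0],[-0.18,-0.03,0],[-0.18,-0.03,0],[-0.18,-0.03,0]],"twist":[[0,0,0],[0,0,0],[0,0,0],[0,0,0],[0,0,0],[0,0,0],[0,0,0],[0,0,0]]}' 0
python3 - <<'E'
from h import *
s=bot.sense();print(s["tcp_pos"]);print(R.from_quat(np.roll(s["ee_rot"],-1)).as_matrix())
c=viewer.get_calibration("wrist"); i=viewer.snapshot("wrist"); np.save("w8.npy",[c],allow_pickle=True)
cv2.imwrite("pics/w8.png",i[:,:,::-1])
E
```

```text
time_s: 29.85
tcp_pos: [0.5099, -0.0184, 0.0182]
ee_rot: [-0.465, -0.532, -0.465, 0.533]
force: [-3.6, 0.3, 5.7]
grip_width: 0.0285
time_s: 30.45
tcp_pos: [0.5101, -0.0185, 0.0178]
ee_rot: [0.465, 0.533, 0.465, -0.533]
force: [0.3, -0.2, 0.3]
grip_width: 0.0853
time_s: 31.25
tcp_pos: [0.4803, -0.0144, 0.1978]
ee_rot: [0.465, 0.533, 0.465, -0.533]
force: [-0.5, -0.4, 0.4]
grip_width: 0.0856
[ 0.48028117 -0.01442663  0.19778385]
[[ 1.21316632e-04  9.90842663e-01 -1.35021492e-01]
 [ 6.24385067e-07 -1.35021493e-01 -9.90842670e-01]
 [-9.99999993e-01  1.20121390e-04 -1.69990201e-05]]
```

View pics/w8.png

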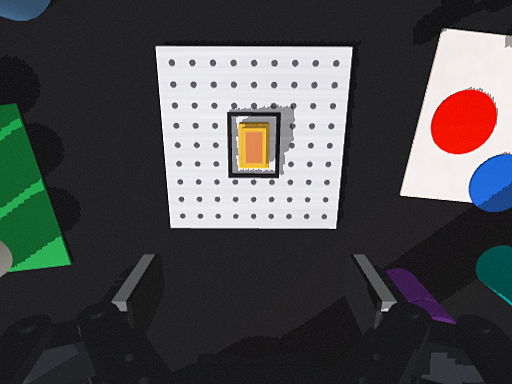

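The blank lies flat inside the nest: blank centre (254,145), frame centre (254,144). Now returning the red can.

```bash
python3 -m jog '{"slide":[[0,0.005,-0.04],[0,0.01,-0.09],[0,0.015,-0.14],[0,0.02,-0.19],[0,0.025,-0.24],[0,0.03,-0.29],[0,0.032,-0.334],[0,0.032,-0.334]],"twist":[[-7.76,0,0],[-7.76,0,0],[-7.76,0,0],[-7.76,0,0],[-7.76,0,0],[-7.76,0,0],[-7.76,0,0],[-7.76,0,0]]}' 0
python3 -m jog '{"slide":[[0,0,0],[0,0,0],[0,0,0]],"twist":[[0,0,0],[0,0,0],[0,0,0]]}' 0
python3 - <<'E'
from h import *
s=bot.sense();print(s["tcp_pos"]);print(R.from_quat(np.roll(s["ee_rot"],-1)).as_matrix().round(4))
c=viewer.get_calibration("wrist"); i=viewer.snapshot("wrist"); np.save("w9.npy",[c],allow_pickle=True)
cv2.imwrite("pics/w9.png",i[:,:,::-1])
for col in("red","blue","yellow"):
    m=mask(cv2.medianBlur(i,3),col,100,30); h=cv2.HoughCircles(cv2.GaussianBlur(m,(5,5),1),cv2.HOUGH_GRADIENT,1,60,param1=100,param2=8,minRadius=30,maxRadius=55)
    if h is not None:
        for q in h[0][:2]: print(col,q,onz(c,q[:2],.093)[0].round(4))
E
```

```text
time_s: 32.1
tcp_pos: [0.5569, 0.317, 0.1957]
ee_rot: [0.501, 0.498, 0.502, -0.499]
force: [0.8, -0.6, -0.3]
grip_width: 0.0856
time_s: 32.4
tcp_pos: [0.5574, 0.311, 0.1979]
ee_rot: [-0.5, -0.5, -0.5, 0.5]
force: [0.8, 0.5, 0.3]
grip_width: 0.0852
[0.55744626 0.31102801 0.19787484]
[[-0.0e+00  1.0e+00 -1.5e-03]
 [-1.0e-04 -1.5e-03 -1.0e+00]
 [-1.0e+00 -0.0e+00  1.0e-04]]
red [248.5 192.5  32.7] [0.5596 0.3148 0.093 ]
blue [250.5  322.5   30.35] [0.4301 0.3139 0.093 ]
yellow [254.5 260.5  31.1] [0.4965 0.31   0.093 ]
```

View pics/w9.png

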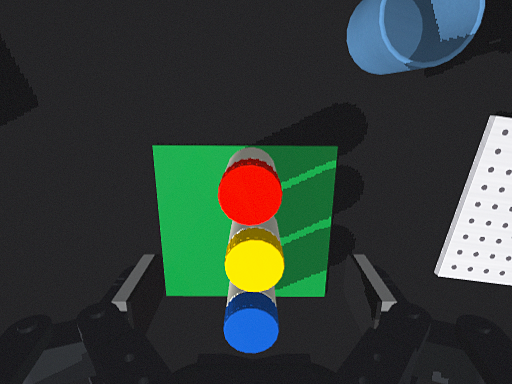

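All cans are upright on the mat: red (250,194), yellow (254,264), blue (251,329). Picking red and carrying it home.

```bash
python3 -m jog '{"slide":[[0.04,0,-0.0015],[0.085,0,-0.0015],[0.115,0,-0.0015],[0.13,0,-0.0015],[0.14,0,-0.0015],[0.1445,0,-0.0015],[0.1445,0,-0.0015],[0.1445,0,-0.0015]],"twist":[[0,0,0],[0,0,0],[0,0,0],[0,0,0],[0,0,0],[0,0,0],[0,0,0],[0,0,0]]}' 0
python3 -m jog '{"slide":[[0,0,0],[0,0,0],[0,0,0],[0,0,0],[0,0,0],[0,0,0]],"twist":[[0,0,0],[0,0,0],[0,0,0],[0,0,0],[0,0,0],[0,0,0]]}' 255
python3 -m jog '{"slide":[[-0.01,0,0],[-0.03,0,0],[-0.07,0,0],[-0.11,0,0],[-0.15,0,0],[-0.16,0,0],[-0.16,0,0.01],[-0.16,0,0.03]],"twist":[[0,0,0],[0,0,0],[0,0,0],[0,0,0],[0,0,0],[0,0,0],[0,0,0],[0,0,0]]}' 255
python3 -m jog '{"slide":[[0,0,0.04],[0,0,0.09],[0,-0.02,0.14],[0,-0.03,0.19],[0,-0.04,0.24],[0,-0.05,0.29],[0,-0.055,0.34],[0,-0.055,0.39]],"twist":[[0,0,0],[0,0,0],[0,0,0],[0,0,0],[0,0,0],[0,0,0],[0,0,0],[0,0,0]]}' 255
python3 -m jog '{"slide":[[0,0,0.04],[0,0,0.08],[0,0,0.11],[0,0,0.125],[0,0,0.131],[0,0,0.131],[0,0,0.131],[0,0,0.131]],"twist":[[0,0,0],[0,0,0],[0,0,0],[0,0,0],[0,0,0],[0,0,0],[0,0,0],[0,0,0]]}' 255
```

```text
time_s: 33.25
tcp_pos: [0.5578, 0.3139, 0.0546]
ee_rot: [0.5, 0.501, 0.5, -0.499]
force: [-0.4, 0.5, 0.1]
grip_width: 0.0853
time_s: 33.85
tcp_pos: [0.5575, 0.3139, 0.0542]
ee_rot: [0.5, 0.5, 0.5, -0.5]
force: [-0.6, -0.8, 6.7]
grip_width: 0.053
time_s: 34.65
tcp_pos: [0.5562, 0.2834, 0.2113]
ee_rot: [0.5, 0.499, 0.501, -0.501]
force: [-0.5, 0.2, -1.5]
grip_width: 0.0527
time_s: 35.45
tcp_pos: [0.5002, -0.1013, 0.2114]
ee_rot: [0.499, 0.5, 0.501, -0.501]
force: [0.9, -0.6, -0.9]
grip_width: 0.0527
time_s: 36.25
tcp_pos: [0.5024, -0.2292, 0.2133]
ee_rot: [0.5, 0.5, 0.5, -0.5]
force: [0.3, -0.4, -2.0]
grip_width: 0.0529
```

```bash
python3 -m jog '{"slide":[[0.04,0,0.0093],[0.085,0,0.0093],[0.12,0,0.0093],[0.14,0,0.0093],[0.148,0,0.0093],[0.151,0,0.0093],[0.151,0,0.0093],[0.151,0,0.0093]],"twist":[[0,0,0],[0,0,0],[0,0,0],[0,0,0],[0,0,0],[0,0,0],[0,0,0],[0,0,0]]}' 255
python3 -m jog '{"slide":[[0.001,0,0],[0.001,0,0]],"twist":[[0,0,0],[0,0,0]]}' 255
```

```text
time_s: 37.05
tcp_pos: [0.5029, -0.2399, 0.0635]
ee_rot: [0.501, 0.5, 0.499, -0.5]
force: [0.3, -0.4, -1.3]
grip_width: 0.053
time_s: 37.25
tcp_pos: [0.5025, -0.2398, 0.0618]
ee_rot: [0.5, 0.5, 0.5, -0.5]
force: [-0.7, -0.2, -2.2]
grip_width: 0.053
```

```bash
python3 -m jog '{"slide":[[0.001,0,0],[0.002,0,0],[0.003,0,0],[0.003,0,0]],"twist":[[0,0,0],[0,0,0],[0,0,0],[0,0,0]]}' 255
python3 -m jog '{"slide":[[0,0,0],[0,0,0],[0,0,0],[0,0,0],[0,0,0]],"twist":[[0,0,0],[0,0,0],[0,0,0],[0,0,0],[0,0,0]]}' 0
python3 -m jog '{"slide":[[-0.02,0,0],[-0.06,0,0],[-0.11,0,0],[-0.15,0,0],[-0.155,-0.01,-0.04],[-0.155,-0.01,-0.09],[-0.155,-0.01,-0.14],[-0.155,-0.01,-0.19]],"twist":[[0,0,0],[0,0,0],[0,0,0],[0,0,0],[0,0,0],[0,0,0],[0,0,0],[0,0,0]]}' 0
python3 -m jog '{"slide":[[0,0,-0.05],[0,0,-0.1],[0,0,-0.15],[0,0,-0.2],[0,0,-0.25],[0,0,-0.3],[0,0,-0.34],[0,0,-0.361]],"twist":[[0,0,0],[0,0,0],[0,0,0],[0,0,0],[0,0,0],[0,0,0],[0,0,0],[0,0,0]]}' 0
python3 -m jog '{"slide":[[0,0,0],[0,0,0],[0,0,0],[0,0,0]],"twist":[[0,0,0],[0,0,0],[0,0,0],[0,0,0]]}' 0
```

```text
time_s: 37.65
tcp_pos: [0.5023, -0.2397, 0.0582]
ee_rot: [0.5, 0.5, 0.5, -0.5]
force: [-0.5, 0.5, -1.4]
grip_width: 0.0529
time_s: 38.15
tcp_pos: [0.5023, -0.2397, 0.0584]
ee_rot: [0.5, 0.5, 0.5, -0.5]
force: [-0.9, 0.6, 0.9]
grip_width: 0.0855
time_s: 38.95
tcp_pos: [0.4919, -0.0479, 0.2135]
ee_rot: [0.5, 0.5, 0.5, -0.5]
force: [0.8, -0.1, -0.8]
grip_width: 0.0856
time_s: 39.75
tcp_pos: [0.4914, 0.3144, 0.2131]
ee_rot: [0.501, 0.499, 0.501, -0.499]
force: [-0.3, -0.5, 0.5]
grip_width: 0.0852
time_s: 40.15
tcp_pos: [0.4925, 0.3103, 0.2135]
ee_rot: [0.5, 0.5, 0.5, -0.5]
force: [0.3, 0.2, -0.4]
grip_width: 0.0854
```

```bash
python3 -m jog '{"slide":[[0.04,0,0],[0.085,0,0],[0.125,0,0],[0.145,0,0],[0.155,0,0],[0.159,0,0],[0.159,0,0],[0.159,0,0]],"twist":[[0,0,0],[0,0,0],[0,0,0],[0,0,0],[0,0,0],[0,0,0],[0,0,0],[0,0,0]]}' 0
python3 -m jog '{"slide":[[0,0,0],[0,0,0],[0,0,0],[0,0,0],[0,0,0],[0,0,0]],"twist":[[0,0,0],[0,0,0],[0,0,0],[0,0,0],[0,0,0],[0,0,0]]}' 255
python3 -m jog '{"slide":[[-0.01,0,0],[-0.03,0,0],[-0.07,0,0],[-0.11,0,0],[-0.15,0,0],[-0.16,0,0],[-0.16,0,0.01],[-0.16,0,0.03]],"twist":[[0,0,0],[0,0,0],[0,0,0],[0,0,0],[0,0,0],[0,0,0],[0,0,0],[0,0,0]]}' 255
python3 -m jog '{"slide":[[0,0,0.04],[0,0,0.09],[0,-0.01,0.14],[0,-0.017,0.19],[0,-0.017,0.24],[0,-0.017,0.29],[0,-0.017,0.34],[0,-0.017,0.39]],"twist":[[0,0,0],[0,0,0],[0,0,0],[0,0,0],[0,0,0],[0,0,0],[0,0,0],[0,0,0]]}' 255
python3 -m jog '{"slide":[[0,0,0.05],[0,0,0.1],[0,0,0.15],[0,0,0.195],[0,0,0.225],[0,0,0.24],[0,0,0.245],[0,0,0.245]],"twist":[[0,0,0],[0,0,0],[0,0,0],[0,0,0],[0,0,0],[0,0,0],[0,0,0],[0,0,0]]}' 255
python3 -m jog '{"slide":[[0,0,0],[0,0,0]],"twist":[[0,0,0],[0,0,0]]}' 255
```

```text
time_s: 40.95
tcp_pos: [0.4929, 0.3115, 0.0556]
ee_rot: [0.5, 0.501, 0.5, -0.499]
force: [-0.1, 0.9, -0.2]
grip_width: 0.0857
time_s: 41.55
tcp_pos: [0.4926, 0.3115, 0.0552]
ee_rot: [0.5, 0.5, 0.5, -0.5]
force: [-1.3, -1.3, 5.4]
grip_width: 0.0528
time_s: 42.35
tcp_pos: [0.4913, 0.281, 0.2126]
ee_rot: [0.5, 0.499, 0.501, -0.5]
force: [0.5, -1.0, -3.1]
grip_width: 0.053
time_s: 43.15
tcp_pos: [0.4736, -0.1093, 0.2125]
ee_rot: [0.499, 0.5, 0.501, -0.501]
force: [1.0, -0.3, -2.1]
grip_width: 0.0526
time_s: 43.95
tcp_pos: [0.475, -0.3515, 0.2134]
ee_rot: [0.499, 0.5, 0.501, -0.5]
force: [-0.3, 1.2, -2.4]
grip_width: 0.0528
time_s: 44.15
tcp_pos: [0.4756, -0.351, 0.2145]
ee_rot: [0.5, 0.5, 0.5, -0.5]
force: [-0.3, 0.6, -1.8]
grip_width: 0.0529
```

```bash
python3 -m jog '{"slide":[[0.04,0,0.0035],[0.085,0,0.0035],[0.12,0,0.0035],[0.14,0,0.0035],[0.148,0,0.0035],[0.151,0,0.0035],[0.151,0,0.0035],[0.151,0,0.0035]],"twist":[[0,0,0],[0,0,0],[0,0,0],[0,0,0],[0,0,0],[0,0,0],[0,0,0],[0,0,0]]}' 255
python3 -m jog '{"slide":[[0.001,0,0],[0.001,0,0]],"twist":[[0,0,0],[0,0,0]]}' 255
```

```text
time_s: 44.95
tcp_pos: [0.4758, -0.3561, 0.0647]
ee_rot: [0.501, 0.5, 0.499, -0.5]
force: [-0.2, -0.7, -1.0]
grip_width: 0.0528
time_s: 45.15
tcp_pos: [0.4754, -0.3558, 0.0628]
ee_rot: [0.5, 0.5, 0.5, -0.5]
force: [-0.2, -0.3, -1.4]
grip_width: 0.0528
```

```bash
python3 -m jog '{"slide":[[0.001,0,0],[0.002,0,0],[0.003,0,0],[0.003,0,0]],"twist":[[0,0,0],[0,0,0],[0,0,0],[0,0,0]]}' 255
python3 -m jog '{"slide":[[0,0,0],[0,0,0],[0,0,0],[0,0,0],[0,0,0]],"twist":[[0,0,0],[0,0,0],[0,0,0],[0,0,0],[0,0,0]]}' 0
python3 -m jog '{"slide":[[-0.02,0,0],[-0.06,0,0],[-0.11,0,0],[-0.15,0,0],[-0.155,0,-0.04],[-0.155,0,-0.09],[-0.155,0,-0.14],[-0.155,0,-0.19]],"twist":[[0,0,0],[0,0,0],[0,0,0],[0,0,0],[0,0,0],[0,0,0],[0,0,0],[0,0,0]]}' 0
python3 -m jog '{"slide":[[0,-0.01,-0.05],[0,-0.02,-0.1],[0,-0.03,-0.15],[0,-0.04,-0.2],[0,-0.05,-0.25],[0,-0.05,-0.3],[0,-0.05,-0.35],[0,-0.05,-0.4]],"twist":[[0,0,0],[0,0,0],[0,0,0],[0,0,0],[0,0,0],[0,0,0],[0,0,0],[0,0,0]]}' 0
python3 -m jog '{"slide":[[0,0,-0.04],[0,0,-0.07],[0,0,-0.078],[0,0,-0.078],[0,0,-0.078],[0,0,-0.078]],"twist":[[0,0,0],[0,0,0],[0,0,0],[0,0,0],[0,0,0],[0,0,0]]}' 0
```

```text
time_s: 45.55
tcp_pos: [0.4753, -0.3557, 0.0593]
ee_rot: [0.5, 0.5, 0.5, -0.5]
force: [-0.4, -0.4, -1.1]
grip_width: 0.0527
time_s: 46.05
tcp_pos: [0.4753, -0.3557, 0.0594]
ee_rot: [0.5, 0.5, 0.5, -0.5]
force: [0.2, -0.6, -0.0]
grip_width: 0.0853
time_s: 46.85
tcp_pos: [0.4749, -0.1639, 0.2144]
ee_rot: [0.5, 0.5, 0.5, -0.5]
force: [1.6, -0.3, -0.8]
grip_width: 0.085
time_s: 47.65
tcp_pos: [0.4247, 0.2315, 0.2147]
ee_rot: [0.5, 0.5, 0.5, -0.5]
force: [1.1, -0.3, 0.5]
grip_width: 0.0857
time_s: 48.25
tcp_pos: [0.4255, 0.3063, 0.2145]
ee_rot: [0.5, 0.5, 0.5, -0.5]
force: [-0.2, 0.2, 0.4]
grip_width: 0.0857
```

```bash
python3 -m jog '{"slide":[[0.04,0,-0.0064],[0.085,0,-0.0064],[0.125,0,-0.0064],[0.145,0,-0.0064],[0.155,0,-0.0064],[0.16,0,-0.0064],[0.16,0,-0.0064],[0.16,0,-0.0064]],"twist":[[0,0,0],[0,0,0],[0,0,0],[0,0,0],[0,0,0],[0,0,0],[0,0,0],[0,0,0]]}' 0
python3 -m jog '{"slide":[[0,0,0],[0,0,0],[0,0,0],[0,0,0],[0,0,0],[0,0,0]],"twist":[[0,0,0],[0,0,0],[0,0,0],[0,0,0],[0,0,0],[0,0,0]]}' 255
python3 -m jog '{"slide":[[-0.01,0,0],[-0.03,0,0],[-0.07,0,0],[-0.11,0,0],[-0.15,0,0],[-0.16,0,0],[-0.16,0,0.01],[-0.16,0,0.03]],"twist":[[0,0,0],[0,0,0],[0,0,0],[0,0,0],[0,0,0],[0,0,0],[0,0,0],[0,0,0]]}' 255
python3 -m jog '{"slide":[[0,0,0.04],[0,0,0.09],[0,0,0.14],[0,0.006,0.19],[0,0.006,0.24],[0,0.006,0.29],[0,0.006,0.34],[0,0.006,0.39]],"twist":[[0,0,0],[0,0,0],[0,0,0],[0,0,0],[0,0,0],[0,0,0],[0,0,0],[0,0,0]]}' 255
python3 -m jog '{"slide":[[0,0,0.05],[0,0,0.1],[0,0,0.14],[0,0,0.165],[0,0,0.175],[0,0,0.175],[0,0,0.175],[0,0,0.175]],"twist":[[0,0,0],[0,0,0],[0,0,0],[0,0,0],[0,0,0],[0,0,0],[0,0,0],[0,0,0]]}' 255
python3 -m jog '{"slide":[[0,0,0],[0,0,0]],"twist":[[0,0,0],[0,0,0]]}' 255
```

```text
time_s: 49.05
tcp_pos: [0.4259, 0.314, 0.0555]
ee_rot: [0.5, 0.501, 0.5, -0.499]
force: [0.8, 0.7, 0.1]
grip_width: 0.0855
time_s: 49.65
tcp_pos: [0.4256, 0.3141, 0.0552]
ee_rot: [0.5, 0.5, 0.5, -0.499]
force: [-0.4, 0.1, 5.7]
grip_width: 0.0528
time_s: 50.45
tcp_pos: [0.4244, 0.2833, 0.2128]
ee_rot: [0.5, 0.499, 0.501, -0.5]
force: [0.3, -0.6, -2.5]
grip_width: 0.0527
time_s: 51.25
tcp_pos: [0.4296, -0.1078, 0.2126]
ee_rot: [0.499, 0.5, 0.501, -0.5]
force: [1.7, 0.1, -2.0]
grip_width: 0.0524
time_s: 52.05
tcp_pos: [0.4313, -0.2795, 0.2141]
ee_rot: [0.5, 0.5, 0.501, -0.5]
force: [-0.4, 0.6, -2.0]
grip_width: 0.0527
time_s: 52.25
tcp_pos: [0.4314, -0.2802, 0.2144]
ee_rot: [0.5, 0.5, 0.5, -0.5]
force: [-0.8, 0.6, -1.6]
grip_width: 0.0524
```

```bash
python3 -m jog '{"slide":[[0.04,0,0.002],[0.085,0,0.002],[0.12,0,0.002],[0.14,0,0.002],[0.148,0,0.002],[0.151,0,0.002],[0.151,0,0.002],[0.151,0,0.002]],"twist":[[0,0,0],[0,0,0],[0,0,0],[0,0,0],[0,0,0],[0,0,0],[0,0,0],[0,0,0]]}' 255
python3 -m jog '{"slide":[[0.001,0,0],[0.001,0,0]],"twist":[[0,0,0],[0,0,0]]}' 255
python3 -m jog '{"slide":[[0.001,0,0],[0.002,0,0],[0.003,0,0],[0.003,0,0]],"twist":[[0,0,0],[0,0,0],[0,0,0],[0,0,0]]}' 255
```

```text
time_s: 53.05
tcp_pos: [0.4318, -0.2832, 0.0644]
ee_rot: [0.501, 0.5, 0.499, -0.5]
force: [-0.5, 0.0, -2.1]
grip_width: 0.0531
time_s: 53.25
tcp_pos: [0.4315, -0.2829, 0.0628]
ee_rot: [0.5, 0.5, 0.5, -0.5]
force: [0.2, -0.4, -1.7]
grip_width: 0.0529
time_s: 53.65
tcp_pos: [0.4313, -0.2828, 0.0592]
ee_rot: [0.5, 0.5, 0.5, -0.5]
force: [-0.2, 1.4, -3.0]
grip_width: 0.0532
```

Release, rise clear, and check.

```bash
python3 -m jog '{"slide":[[0,0,0],[0,0,0],[0,0,0],[0,0,0],[0,0,0]],"twist":[[0,0,0],[0,0,0],[0,0,0],[0,0,0],[0,0,0]]}' 0
python3 -m jog '{"slide":[[-0.02,0,0],[-0.06,0,0],[-0.11,0,0],[-0.15,0,0],[-0.19,0.0,0],[-0.21,0.03,0],[-0.21,0.03,-0.04],[-0.21,0.03,-0.04]],"twist":[[0,0,0],[0,0,0],[0,0,0],[0,0,0],[0,0,0],[0,0,0],[0,0,0],[0,0,0]]}' 0
python3 -m jog '{"slide":[[0,0,0],[0,0,0]],"twist":[[0,0,0],[0,0,0]]}' 0
python3 - <<'E'
from h import *
print(bot.sense()["tcp_pos"])
c=viewer.get_calibration("wrist"); i=viewer.snapshot("wrist")
for col in("red","blue","yellow"):
    m=mask(cv2.medianBlur(i,3),col,100,30); h=cv2.HoughCircles(cv2.GaussianBlur(m,(5,5),1),cv2.HOUGH_GRADIENT,1,60,param1=100,param2=8,minRadius=20,maxRadius=35)
    if h is not None:
        for q in h[0][:2]: print(col,q,onz(c,q[:2],.097)[0].round(4))
j=viewer.snapshot('scene')[80:300,80:360]
cv2.imwrite('pics/w10.png',np.hstack([i,cv2.resize(j,(288,384))])[:,:,::-1])
E
```

```text
time_s: 54.15
tcp_pos: [0.4313, -0.2829, 0.0594]
ee_rot: [0.5, 0.5, 0.5, -0.5]
force: [0.6, 1.1, 0.2]
grip_width: 0.0854
time_s: 54.95
tcp_pos: [0.4618, -0.24, 0.2699]
ee_rot: [0.501, 0.5, 0.501, -0.499]
force: [0.4, 0.5, -0.1]
grip_width: 0.0852
time_s: 55.15
tcp_pos: [0.461, -0.2432, 0.2691]
ee_rot: [-0.5, -0.5, -0.5, 0.5]
force: [0.6, -0.2, 0.4]
grip_width: 0.0854
[ 0.46104527 -0.24323652  0.26906514]
red [249.5 133.5  27.4] [ 0.5035 -0.2396  0.097 ]
blue [291.5 203.5  27.5] [ 0.4301 -0.2838  0.097 ]
yellow [361.5 160.5  28.2] [ 0.4762 -0.3533  0.097 ]
yellow [ 72.5 121.5  20.5] [ 0.5153 -0.0665  0.097 ]
```

View pics/w10.png

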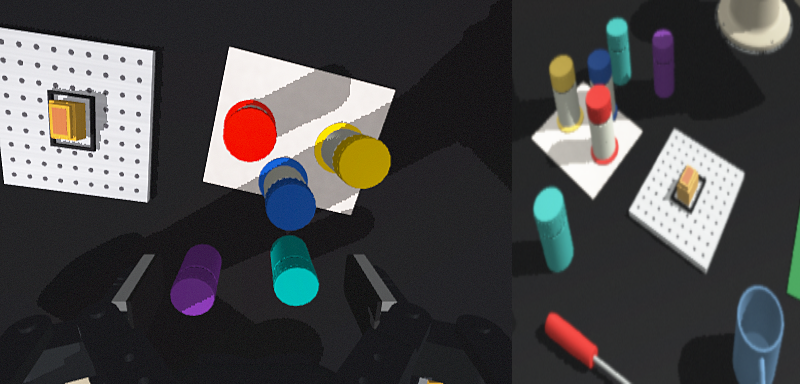

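All three cans stand upright on their own discs, about 2 mm or less from the measured disc centres. The blank is in the nest and the gripper is clear, so I'm handing in.

```bash
python3 -c "
from cell import bot
print(bot.close_job())"
```

```text
the job is handed in; nothing more can be done
None
```

The job is done and handed in at about 55 s of the 147 s allowed; `close_job` reported no verdict. I moved the three cans upright to the green mat and laid the brass blank in the nest. Then I put each can back on the disc of its own colour.

- **Cans:** The last wrist view puts the cap centres about 2 mm or less from the disc centres I had measured. All three were upright and released.
- **Blank:** It lay flat and square inside the frame, centred to within about 1–2 mm in the picture taken after release.
- **Mug and gripper:** I never moved near the mug, and it looked undisturbed in the final view. I did not measure its position. The gripper was open and well clear of everything.

No check failed. An automatic circle fit in the final check also marked the blank as a second yellow circle, which I ignored.

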